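# Unlock the glass cutter stand and take up the cutter

## Task

Fit the loose wing key onto the square shaft of the cutter stand, fully home, and turn it clockwise to swing the keeper arm well clear of the glass cutter (turn the arm with the key, do not push it); leave the key on the shaft. Then draw the cutter up out of its socket and tip it to about 45 degrees, the end that was in the socket still downward and at least 15 cm above the bench, clear of everything else. Finish holding it still like that in the gripper, and leave the bottle, spool and reel where they stand.

Things in the scene. Friction and masses are not known exactly. Their poses are not given: they have to be found in the camera images.
- wing_key: loose black wing key, 59 mm high, 60 to 130 g: square hub 36 x 36 x 29 mm, on it a grip wing 50 mm long, 12 mm thick, 30 mm high. Stands bore down. Origin: centre of underside; z up, x along the wing, y across its thickness. Blind square bore in the underside, 16 mm wide, 26 mm deep, small chamfer, sides along x and y: fits the shaft in any of four ways
- stand: cutter stand, fixed: dark plate 84 x 190 x 10 mm with a wooden socket block (44 x 44 mm, top 93 mm above the bench) and, 110 mm from it, a round aluminium column (28 mm thick) carrying the shaft and keeper arm. Origin: centre of the plate's underside, z up; socket axis at x 0, y +55 mm; shaft axis at x 0, y -55 mm
- shaft_top (a point): centre of the top of the upright square steel shaft, 198 mm above the bench; 14 mm square, 11 mm at the 3 mm tip, 23 mm tall above its round hub; sides along this frame's x and y, z up; turns with the shaft. Key fully home: its underside rests on the hub, 23 mm below this point. The keeper arm points along +y of this frame
- keeper (a joint): turn of shaft and keeper arm, rad: 0 to 0.12 at the start (arm over the cutter), grows clockwise seen from above, stop at 1.57 (arm swung to the stand's +x, away from the robot). Light friction (0.06 N m), stays where it is left; the loose key fit has about 0.15 rad of play each way
- keeper_arm: flat steel keeper arm: 14 mm wide, 6 mm thick, ending in a 32 mm disc 110 mm from the shaft axis; underside 167 mm above the bench, about 4 mm over the cutter's top end, which it keeps from being lifted. Origin on the shaft axis at the underside, +y along the arm
- cutter: wood-coloured round glass cutter, 151 mm long, 15 mm thick (about 11 mm in the last 15 mm at the top), 50 g. Stands upright in the socket, thin cutting end down (12 mm above the bench), top end 163 mm above the bench, 70 mm clear of the block. Own +x runs along it from the cutting end to the blunt top end; origin halfway along its length on the skin, the long axis at own z = +7.5 mm
- cutting_end (a point): the cutter's cutting end (thin, round-nosed; the end down in the socket), on the long axis 75 mm from mid length; x as the cutter's
- socket_mouth (a point): centre of the socket's mouth on top of the wooden block, 93 mm above the bench; the socket is 18 mm square and 81 mm deep
- amber_bottle: bystander: amber bottle with white cap, 52 mm thick, 78 mm high; origin at the centre of its underside
- spool: bystander: solder spool standing on its end, 58 mm thick, 45 mm high; origin at the centre of its underside
- foil_reel: bystander: flat black foil reel, 68 mm across, 10 mm high; origin at the centre of its underside
Things that resemble listed ones, but are neither listed nor needed, are in the scene too. Leave any red or yellow look-alike of the wing_key alone.

How it is judged:
On the way, in this order (a step that is already met when the one before it is completed fails the run):
1. the key is fully home on the square shaft, the keeper arm still over the cutter (horizontal distance between wing_key and shaft_top below 0.004 m and z of wing_key in the frame of shaft_top below -0.019 m and angle between wing_key's own z axis and vertical below 0.12 rad and value of joint keeper below 0.35 rad), for 0.2 s.
2. the key, still on the shaft, has turned the keeper arm well clear (horizontal distance between wing_key and shaft_top below 0.004 m and z of wing_key in the frame of shaft_top below -0.019 m and angle between wing_key's own z axis and vertical below 0.12 rad and value of joint keeper above 1 rad), for 0.2 s.
3. the cutter is drawn out of the socket in the gripper (contact force between the fingers and cutter above 0.5 N and contact force between cutter and stand below 0.1 N and height (world z) of cutting_end above 0.094 m), for 0.1 s.
At the end, for the whole second after the job is handed in: The gripper alone holds the cutter still, cutting end down at 45 degrees (within 13 degrees), cutting end at least 145 mm above the bench, touching neither stand, arm nor key; the key is home on the shaft (within 4 mm) and the keeper is turned at least 1.0 rad (all of step 2 and contact force between the fingers and cutter above 0.5 N and contact force between cutter and stand below 0.1 N and height (world z) of cutting_end above 0.145 m and angle between cutter's own x axis and vertical between 0.56 and 1.01 rad and contact force between cutter and keeper_arm below 0.1 N and contact force between each of cutter, the fingers and wing_key below 0.1 N and linear speed of cutter below 0.03 m/s and angular speed of cutter below 0.2 rad/s); the arm keeps its last pose, push and grip.
It fails at once if the keeper arm is pushed by the robot directly (contact force between any of the fingers, the arm and keeper_arm above 2 N).
It fails at once if the bottle is moved more than 30 mm (distance of amber_bottle from where it was at the start of the episode above 0.03 m).
It fails at once if the spool is moved more than 30 mm (distance of spool from where it was at the start of the episode above 0.03 m).
It fails at once if the reel is moved more than 30 mm (distance of foil_reel from where it was at the start of the episode above 0.03 m).
It also fails if it takes over 58 s, if anything falls off the work surface, if the arm or the gripper's body presses on something with over 40 N, if the wrist force passes 120 N, or if a joint passes its speed limit or range.

## Robot

A 6-joint arm with a two-finger parallel gripper is mounted at the origin on a cart in front of the work surface, level with it; the furniture and walls round the work are solid. World frame = base frame: x ahead of the robot, y to its left, z up, the work surface at z = 0. Lengths are in m, angles in rad, forces in N, time in s.
With the tool pointing down it reaches from about 0.225 to 0.725 m from the base axis. Payload 3.1 kg.
Tool frame: the origin (TCP) lies at the very end of the fingers, on their centre line; the grasp point (between the pads) lies 19 mm behind it (ctrl.grasp_offset is the distance from the TCP to the grasp point, in m); z points along the fingers, y is the line along which they close (so a half turn about z gives the same grasp; the last joint's range is limited). The gripper opens to 85 mm and grips with 20 to 120 N. Pads are 22 mm wide; open, the fingers measure 114 mm over their backs; the gripper's body (76 mm by 85 mm) begins 54 mm behind the grasp point. The pads swing forward as they close: fully open they stand 13 mm farther back than shut.
Start: joints at [-1.315, 0.048, 0.099, 1.622, 0, 1.443], TCP at [0.197, -0.487, 0.196] pointing down, gripper open.
Joint ranges: [-2.91, 2.91], [-0.99, 1.94], [-1.21, 1.42], [-2.12, 2.29], [-1.49, 1.47], [-3.14, 3.14]. Speed limits (rad/s): [2.79, 2.79, 3.14, 3.14, 3.14, 3.14].

## Interface

Orientations are given as a rotation vector (axis times angle).
In Python, from rig import sensors, vision, job, ctrl gives the robot as it stands.
- The arm moves only by the tool servo_tool, never from a script. Its argument "motion" is a list of rows, each an object with "travel": the shift along the tool's x, y, z in mm, a list of three; "rotation": the turn, a rotation vector about the tool's x, y, z in rad, a list of three. A call has 1 to 10 rows; each row is the pose to reach, as a shift and turn from the pose commanded when the call began, along the tool's axes at that moment; what a row does not reach only later rows make up. A row lasts 1/12 s, in which the tool goes at most 41.7 mm and 7.16 degrees, less where a joint would pass 70% of its speed; a pose out of reach is approached as far as the arm can. A call with a gripper value outside its range is refused whole. "gripper" is the finger opening in mm, from 0 to 85.4, set as the call begins (left out, the last holds). The fingers move at their own pace and stop on an object; "grip_force" is the grip in N (left out, the last holds). Time passes only in rows, so rows that repeat a pose let the fingers close. It gives the time, the measured TCP pose, the force, the opening and the grip force at its end, in the units of the state.
- sensors.sense(): the state, without advancing time (a new reading comes with each control period).
- vision.capture(name): name is "scene" or "top" or "wrist"; returns the picture (384x512x3 uint8, blue, green, red); there is no depth.
- vision.get_calibration(name): a dict with "camera_matrix" (3x3 intrinsics, pixels), "extrinsics" (4x4, takes a point from camera to world coordinates); the wrist camera has in their place "hand_eye" (4x4, takes a point from camera to tool coordinates, whose origin is the TCP and whose axes are the flange's). Camera axes: x right, y down, z forward; pixel columns grow to the right and rows downward; lengths in m; the calibration is good to about 2 mm. The wrist camera is an equidistant fisheye: a pixel r from the principal point sees the ray r / f radians off the axis. A picture is of the moment at which its call begins: read the wrist's pose just before it. get_calibration takes no time and is no camera call.
- job.finish_job(): hands the job in; it is judged then, once.
The state is a dict: "clock": time; "q": joint angles; "joint_vel": joint speeds; "joint_efforts": joint torques, N m; "tool_pos": TCP position; "orientation": TCP orientation; "force": force on the tool from outside, world axes, zero at the start; "wrist_torque": the same for the moment, N m; "gripper_width": finger opening in m; "finger_force": force on a finger pad.
Only numpy, scipy, OpenCV 4.12 (cv2) and the standard library are available. Lean on these libraries where they do the work, as an engineer would, in place of code of your own. Each camera call takes 0.05 s, during which the arm holds its last target. There are 200 camera calls.

## Working session

There is one attempt and no reset: what is moved stays moved. The work goes in short steps, Python scripts to look and compute and a tool call to move; the robot and the scene stay as the last step left them, time stands still between calls to the robot, and variables do not carry over. Pictures are saved under pics/ and viewed, at most 10 in all, crops included, and the job is handed in when it is done.

Besides the shell and the picture viewer there is one more tool, called after ">>>" as a command line: name --argument value ..., lists and objects as JSON in quotes. servo_tool: Moves the arm, as the interface text tells. Its arguments: {"type":"object","properties":{"motion":{"type":"array","items":{"type":"object","properties":{"travel":{"type":"array","items":{"type":"number"}},"rotation":{"type":"array","items":{"type":"number"}}}}},"gripper":{"type":"number"},"grip_force":{"type":"number"}},"required":["motion"]}

```bash
mkdir -p pics; cat > h.py <<'E'
import numpy as np, cv2
from scipy.spatial.transform import Rotation as R
from rig import sensors, vision, job, ctrl
def cal(n):
    c=vision.get_calibration(n); return np.array(c['camera_matrix']), np.array(c.get('extrinsics',c.get('hand_eye')))
def tool():
    s=sensors.sense(); T=np.eye(4); T[:3,:3]=R.from_rotvec(s['orientation']).as_matrix(); T[:3,3]=s['tool_pos']; return T
def ray(n,u,v,T=None):
    K,E=cal(n)
    x=(u-K[0,2])/K[0,0]; y=(v-K[1,2])/K[1,1]
    if n=='wrist':
        E=(tool() if T is None else T)@E; r=np.hypot(x,y); d=np.array([np.sin(r)*x/max(r,1e-9),np.sin(r)*y/max(r,1e-9),np.cos(r)])
    else: d=np.array([x,y,1.])
    d=E[:3,:3]@(d/np.linalg.norm(d)); return E[:3,3],d
def plane(n,u,v,z,T=None):
    o,d=ray(n,u,v,T); return o+d*(z-o[2])/d[2]
def proj(n,p,T=None):
    K,E=cal(n)
    if n=='wrist': E=(tool() if T is None else T)@E
    q=np.linalg.inv(E)@np.append(p,1); q=q[:3]
    if n=='wrist':
        h=np.hypot(q[0],q[1]); r=np.arctan2(h,q[2]); x,y=q[0]/h*r,q[1]/h*r
    else: x,y=q[:2]/q[2]
    return np.array([K[0,0]*x+K[0,2],K[1,1]*y+K[1,2]])
E
python3 - <<'E'
from h import *
for n in ('scene','top','wrist'):
    im=vision.capture(n); cv2.imwrite(f'pics/{n}0.png',im); K,E=cal(n); print(n,K.round(1).tolist(),E.round(3).tolist())
a=cv2.imread('pics/top0.png'); print(sensors.sense(), ctrl.grasp_offset)
E
```

```text
scene [[478.5, 0.0, 251.1], [0.0, 478.5, 186.7], [0.0, 0.0, 1.0]] [[-0.783, -0.216, 0.583, -0.121], [-0.621, 0.312, -0.719, 0.818], [-0.026, -0.925, -0.378, 0.59], [0.0, 0.0, 0.0, 1.0]]
top [[364.5, 0.0, 252.5], [0.0, 364.5, 196.7], [0.0, 0.0, 1.0]] [[-0.002, -0.982, 0.19, 0.33], [-1.0, -0.001, -0.019, 0.007], [0.019, -0.19, -0.982, 1.168], [0.0, 0.0, 0.0, 1.0]]
wrist [[297.3, 0.0, 257.8], [0.0, 297.3, 196.2], [0.0, 0.0, 1.0]] [[0.001, -0.959, -0.284, 0.072], [1.0, 0.001, -0.0, -0.001], [0.001, -0.284, 0.959, -0.178], [0.0, 0.0, 0.0, 1.0]]
{'clock': 0.15, 'q': array([-1.31483769e+00,  4.85560670e-02,  9.79274521e-02,  1.62199761e+00,
       -1.38830642e-06,  1.44298927e+00]), 'joint_vel': array([ 0.0015478 , -0.00268959,  0.00614578,  0.00197621,  0.00040487,
        0.00069871]), 'joint_efforts': array([ 8.25740080e-04, -3.39258850e+01,  3.20423841e+01,  1.53441634e-02,
       -1.67585977e-04,  6.32304236e-06]), 'tool_pos': array([ 0.1964123 , -0.48628373,  0.19538372]), 'orientation': array([-3.08214215e+00, -5.98777104e-01,  1.86121612e-04]), 'force': array([0.35918767, 0.07008479, 0.4079269 ]), 'wrist_torque': array([-0.01760797,  0.01083203,  0.00356591]), 'finger_force': 0.0, 'gripper_width': 0.08546954509321367} 0.0187
```

View pics/top0.png

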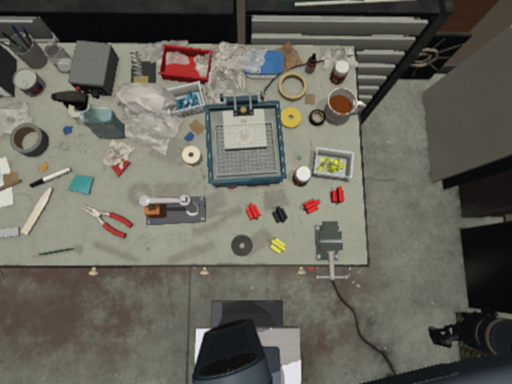

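View pics/scene0.png

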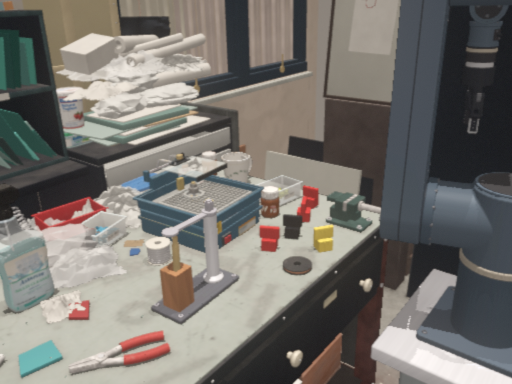

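Top view: black key at about (280,214) between red ones at (253,211) and (311,206). The stand is at (175,208), with the block at left (152,210) and the column at right (192,208). The scene view shows the black key at (292,226) and the shaft top at (210,205).

```bash
python3 - <<'E'
from h import *
a=cv2.imread('pics/top0.png'); s=cv2.imread('pics/scene0.png')
c1=cv2.resize(a[185:260,135:300],None,fx=4.8,fy=4.8,interpolation=cv2.INTER_CUBIC)
c2=cv2.resize(s[190:320,145:320],None,fx=4,fy=4,interpolation=cv2.INTER_CUBIC)[:520]
c=np.zeros((c1.shape[0],800,3),np.uint8);c[:,:c1.shape[1]]=c1[:,:800]
cv2.imwrite('pics/c1.png',c); cv2.imwrite('pics/c2.png',c2)
h=a[205:224,270:292].max(2); ys,xs=np.where(h<60); print('key px',xs.mean()+270,ys.mean()+205,len(xs), xs.min()+270,xs.max()+270,ys.min()+205,ys.max()+205)
print(plane('top',xs.mean()+270,ys.mean()+205,.04))
E
```

```text
key px 279.2706766917293 214.84962406015038 133 273 286 207 221
[ 0.49102848 -0.09905527  0.04      ]
```

View pics/c1.png

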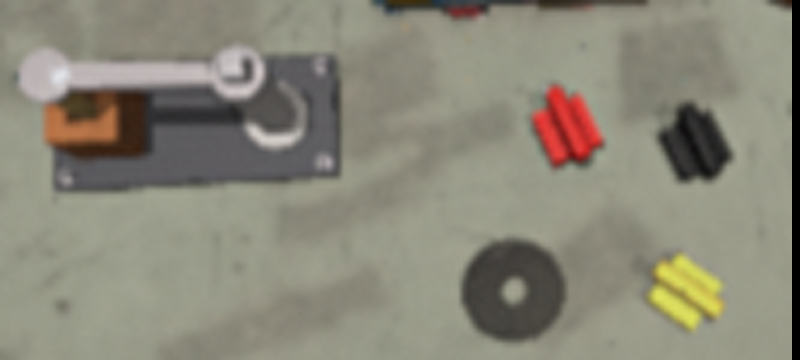

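View pics/c2.png

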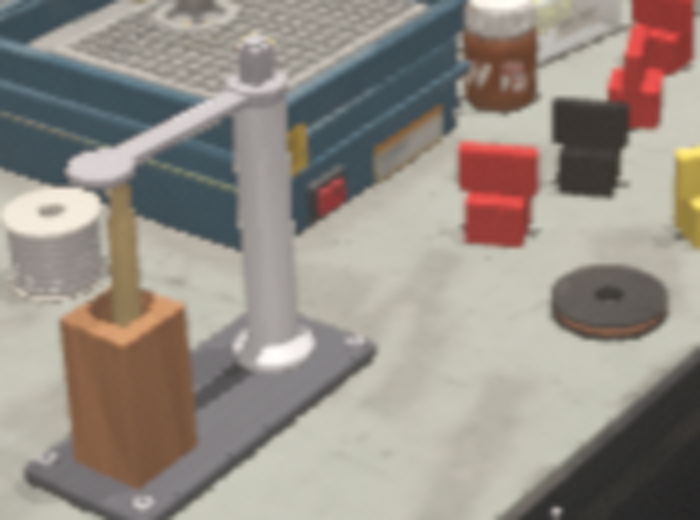

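```bash
python3 - <<'E'
from h import *
f=lambda u,v,z:plane('top',u/4.8+135,v/4.8+185,z).round(4)
print('wing ends',f(688,108,.059),f(722,158,.059),'mid',f(705,133,.059))
g=lambda u,v,z:plane('scene',u/4+145,v/4+190,z).round(4)
print('key scene wing top', g(555,98,.059),g(628,105,.059))
print('shaft',f(238,68,.198),g(256,40,.198),'disc',f(43,75,.173),g(102,160,.173))
print('plate corners',[f(*p,.01) for p in((55,190),(340,176),(335,56))])
print('red',f(567,125,.05),'yel',f(687,288,.05),'reel',f(512,290,.01))
T=tool(); print(T.round(3))
E
```

```text
wing ends [ 0.5112 -0.0947  0.059 ] [ 0.4788 -0.116   0.059 ] mid [ 0.495  -0.1054  0.059 ]
key scene wing top [ 0.5109 -0.0918  0.059 ] [ 0.4674 -0.1101  0.059 ]
shaft [0.5111 0.171  0.198 ] [0.5085 0.1781 0.198 ] disc [0.5115 0.2868 0.173 ] [0.5119 0.2838 0.173 ]
plate corners [array([0.464 , 0.3206, 0.01  ]), array([0.4733, 0.1329, 0.01  ]), array([0.5545, 0.138 , 0.01  ])]
red [ 0.5015 -0.0171  0.05  ] yel [ 0.3968 -0.0931  0.05  ] reel [0.398  0.0185 0.01  ]
[[ 0.927  0.374 -0.     0.196]
 [ 0.374 -0.927  0.002 -0.486]
 [ 0.    -0.002 -1.     0.195]
 [ 0.     0.     0.     1.   ]]
```

>>> servo_tool --motion '[{"travel": [20, -12, 2], "rotation": [0, 0, 0]}, {"travel": [50, -30, 4], "rotation": [0, 0, 0]}, {"travel": [84, -50, 6], "rotation": [0, 0, 0]}, {"travel": [118, -70, 8], "rotation": [0, 0, -0.02]}, {"travel": [152, -90, 11], "rotation": [0, 0, -0.04]}, {"travel": [186, -110, 14], "rotation": [0, 0, -0.06]}, {"travel": [220, -130, 17], "rotation": [0, 0, -0.08]}, {"travel": [254, -150, 20], "rotation": [0, 0, -0.1]}, {"travel": [280, -165, 23], "rotation": [0, 0, -0.1]}, {"travel": [290, -171, 23], "rotation": [0, 0, -0.1]}]' --gripper 45

```text
clock: 0.98
tool_pos: [0.4028, -0.2159, 0.1723]
orientation: [-3.046, -0.759, -0.0]
force: [0.2, -0.5, 0.5]
gripper_width: 0.0451
finger_force: 0.0
```

```bash
python3 - <<'E'
from h import *
T=tool(); print(T.round(4), sensors.sense()['clock']); d=np.array([.491,-.102,.16])-T[:3,3]; print(T[:3,:3].T@d*1000)
E
```

```text
[[ 8.832e-01  4.690e-01 -3.000e-04  4.028e-01]
 [ 4.690e-01 -8.832e-01  2.500e-03 -2.159e-01]
 [ 9.000e-04 -2.400e-03 -1.000e+00  1.723e-01]
 [ 0.000e+00  0.000e+00  0.000e+00  1.000e+00]] 0.9833
[131.32169841 -59.18585646  12.56370172]
```

>>> servo_tool --motion '[{"travel": [25, -11, 2]}, {"travel": [60, -27, 6]}, {"travel": [95, -43, 9]}, {"travel": [122, -55, 12]}, {"travel": [131, -59, 12]}, {"travel": [131, -59, 12]}, {"travel": [131, -59, 12]}]'

```text
schema error: expected keys travel, rotation
```

```bash
python3 - <<'E'
from h import *
T=tool(); im=vision.capture('wrist'); cv2.imwrite('pics/w1.png',im); np.save('T1.npy',T); print(T.round(4)); print(proj('wrist',T[:3,3],T),proj('wrist',[.491,-.102,.059],T))
E
```

```text
[[ 8.832e-01  4.690e-01 -3.000e-04  4.028e-01]
 [ 4.690e-01 -8.832e-01  2.500e-03 -2.159e-01]
 [ 9.000e-04 -2.400e-03 -1.000e+00  1.723e-01]
 [ 0.000e+00  0.000e+00  0.000e+00  1.000e+00]]
[258.95473274 225.08267417] [198.1326202   52.67761129]
```

View pics/w1.png

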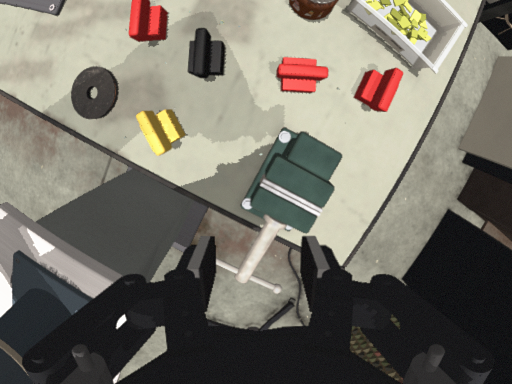

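The move was refused because its rows had no "rotation". The wrist view still shows the black key at (203,52), agreeing with the prediction (198,53).

>>> servo_tool --motion '[{"travel": [25, -11, 2], "rotation": [0, 0, 0]}, {"travel": [60, -27, 6], "rotation": [0, 0, 0]}, {"travel": [95, -43, 9], "rotation": [0, 0, 0]}, {"travel": [115, -55, 12], "rotation": [0, 0, 0]}, {"travel": [121, -59, 12], "rotation": [0, 0, 0]}, {"travel": [121, -59, 12], "rotation": [0, 0, 0]}, {"travel": [121, -59, 12], "rotation": [0, 0, 0]}]'

```text
clock: 1.62
tool_pos: [0.4806, -0.1118, 0.1612]
orientation: [3.05, 0.753, -0.002]
force: [-0.2, 0.2, 0.2]
gripper_width: 0.0446
finger_force: 0.0
```

```bash
python3 - <<'E'
from h import *
T=tool(); im=vision.capture('wrist'); np.save('T1.npy',T); print(T.round(4)); print(proj('wrist',T[:3,3],T),proj('wrist',[.491,-.102,.059],T))
u,v=proj('wrist',[.491,-.102,.04],T).astype(int); x0,y0=max(u-80,0),max(v-60,0); print(x0,y0)
cv2.imwrite('pics/w2.png',cv2.resize(im[y0:y0+120,x0:x0+160],None,fx=5,fy=5,interpolation=cv2.INTER_CUBIC))
E
```

```text
[[ 8.852e-01  4.653e-01 -1.000e-03  4.806e-01]
 [ 4.653e-01 -8.852e-01 -8.000e-04 -1.118e-01]
 [-1.300e-03  2.000e-04 -1.000e+00  1.612e-01]
 [ 0.000e+00  0.000e+00  0.000e+00  1.000e+00]]
[258.95211583 225.07508786] [254.63118185 171.41217392]
174 107
```

View pics/w2.png

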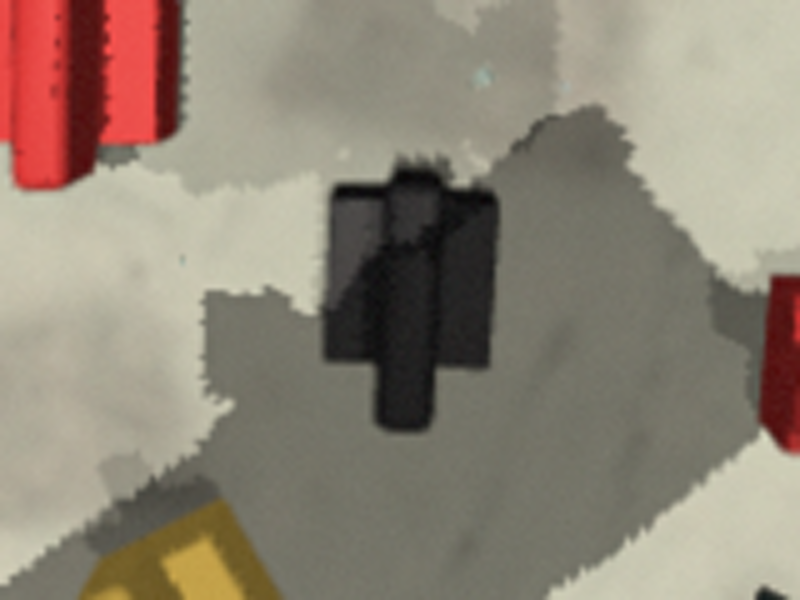

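The black key's wing runs from (415,180) to (404,425) in the crop, almost along tool x.

```bash
python3 - <<'E'
from h import *
T=np.load('T1.npy')
a=plane('wrist',174+415/5,107+180/5,.059,T);b=plane('wrist',174+404/5,107+425/5,.059,T)
h=[plane('wrist',174+u/5,107+v/5,.029,T) for u,v in((332,190),(496,195),(490,365),(325,360))]
print(a,b,np.linalg.norm(a-b),(a+b)/2,np.mean(h,0),np.degrees(np.arctan2(*(a-b)[[1,0]])), [np.linalg.norm(h[i]-h[i-1]) for i in range(4)])
e=h[0]-h[3]; print(np.degrees(np.arctan2(e[1],e[0])), np.degrees(np.arctan2(T[1,0],T[0,0])))
for c in((a+b)/2,np.mean(h,0)): print(T[:3,:3].T@(c-T[:3,3])*1000)
E
```

```text
[ 0.51633106 -0.09124873  0.059     ] [ 0.47287728 -0.11166546  0.059     ] 0.0480111837196954 [ 0.49460417 -0.1014571   0.059     ] [ 0.49443056 -0.10163143  0.029     ] 25.16645394660018 [np.float64(0.036638544597038414), np.float64(0.03428250162648324), np.float64(0.03663588449988198), np.float64(0.03535588322746572)]
24.708655879760713 27.727720695615556
[ 17.3466458   -2.67565729 102.1481886 ]
[ 17.15013596  -2.60827205 132.14847822]
```

>>> servo_tool --motion '[{"travel": [7, -1, 15], "rotation": [0, 0, 0.02]}, {"travel": [17, -2.6, 45], "rotation": [0, 0, 0.047]}, {"travel": [17, -2.6, 80], "rotation": [0, 0, 0.047]}, {"travel": [17, -2.6, 110], "rotation": [0, 0, 0.047]}, {"travel": [17, -2.6, 124], "rotation": [0, 0, 0.047]}, {"travel": [17, -2.6, 127], "rotation": [0, 0, 0.047]}, {"travel": [17, -2.6, 127], "rotation": [0, 0, 0.047]}, {"travel": [17, -2.6, 127], "rotation": [0, 0, 0.047]}]'

```text
clock: 2.33
tool_pos: [0.4955, -0.1023, 0.0357]
orientation: [3.066, 0.678, 0.003]
force: [0.1, -0.1, -0.3]
gripper_width: 0.0449
finger_force: 0.0
```

>>> servo_tool --motion '[{"travel": [0, 0, 0], "rotation": [0, 0, 0]}, {"travel": [0, 0, 0], "rotation": [0, 0, 0]}, {"travel": [0, 0, 0], "rotation": [0, 0, 0]}, {"travel": [0, 0, 0], "rotation": [0, 0, 0]}, {"travel": [0, 0, 0], "rotation": [0, 0, 0]}, {"travel": [0, 0, 0], "rotation": [0, 0, 0]}, {"travel": [0, 0, 0], "rotation": [0, 0, 0]}, {"travel": [0, 0, 0], "rotation": [0, 0, 0]}]' --gripper 0 --grip_force 40

```text
clock: 3.0
tool_pos: [0.4949, -0.1009, 0.0342]
orientation: [-3.067, -0.681, 0.0]
force: [0.0, 0.5, 1.3]
gripper_width: -0.0001
finger_force: 0.0
```

```bash
python3 - <<'E'
from h import *
T=tool(); im=vision.capture('wrist'); print(T.round(4), sensors.sense()['gripper_width'],sensors.sense()['finger_force'])
s=vision.capture('scene')
o=np.zeros((480,800,3),np.uint8); o[:,:400]=cv2.resize(im[120:312,180:340],(400,480)); o[:,400:]=cv2.resize(s[170:266,250:330],(400,480)); cv2.imwrite('pics/w3.png',o)
E
```

```text
[[ 9.061e-01  4.231e-01 -2.000e-04  4.949e-01]
 [ 4.231e-01 -9.061e-01  0.000e+00 -1.009e-01]
 [-1.000e-04 -1.000e-04 -1.000e+00  3.420e-02]
 [ 0.000e+00  0.000e+00  0.000e+00  1.000e+00]] -0.00015522730309133152 0.0
```

View pics/w3.png

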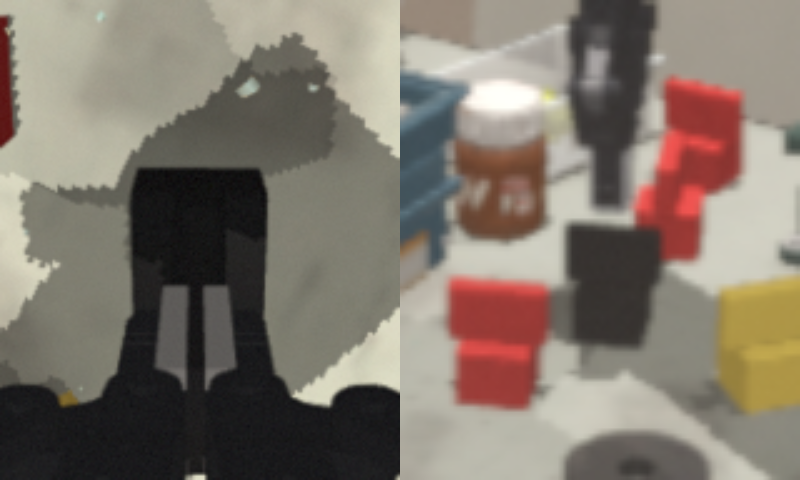

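The scene half shows the key unmoved and the shut fingertips at about (292,211), apparently above the wing. I'll check that against the projection.

```bash
python3 - <<'E'
from h import *
T=tool()
print('tcp',proj('scene',T[:3,3]),'key base',proj('scene',[.4945,-.1015,0]),'key top',proj('scene',[.4945,-.1015,.059]))
im=vision.capture('scene'); cv2.imwrite('pics/s1.png',im)
a=cv2.imread('pics/scene0.png')
d=cv2.absdiff(im,a).max(2)[205:245,278:310]; print((d>40).astype(int).sum(1))
t=vision.capture('top'); cv2.imwrite('pics/t1.png',t)
# black key contour in scene
for nm,m in(('before',a),('now',im)):
    r=m[205:245,275:315].max(2)<45; print(nm); print('\n'.join(''.join('#' if x else '.' for x in q) for q in r))
E
```

```text
tcp [290.89966894 223.52901565] key base [291.07410369 235.26596978] key top [291.20809552 214.76578531]
[ 8  8  9  9  9  8  8  5  0  0  0  0  0  0  0  0  0  0  0  2  4  8 11 15
 16 16 16 16 15 15 11 10 15 17 24 24 24 24 24 24]
before
........................................
........................................
........................................
........................................
........................................
........................................
........................................
........................................
........................................
........................................
........................................
........................................
........................................
........................................
........................................
........................................
........................................
........................................
........................................
........................................
........................................
....
[... 1718 characters left out ...]
...
........................................
........................................
........................................
........................................
........................................
........................................
........................................
........................................
........................................
........................................
........................................
........................................
........................................
........................................
........................................
........................................
........................................
```

```bash
python3 - <<'E'
from h import *
T=tool()
for b in (0,10,20,30,40,50): print(b,proj('wrist',T[:3,3]+np.array([0,0,b/1000]),T).round(1),proj('wrist',(T@[0,.0,-b/1000,1])[:3]+T[:3,0]*.011,T).round(1),proj('scene',T[:3,3]+np.array([0,0,b/1000])).round(1))
print([proj('wrist',p,T).round(1) for p in([.5163,-.0912,.059],[.4729,-.1117,.059],[.4945,-.1015,.029])])
im=vision.capture('wrist'); print(im[170:300:3,258].tolist()); print(im[170:300:3,240].max(1).tolist())
E
```

```text
0 [258.9 225. ] [259.  208.9] [290.9 223.5]
10 [259.  231.2] [259.  214.3] [290.9 220. ]
20 [259.  237.9] [259.1 220.3] [290.9 216.5]
30 [259.1 245.5] [259.1 227. ] [291. 213.]
40 [259.1 253.9] [259.2 234.6] [291.  209.4]
50 [259.2 263.3] [259.3 243.1] [291.  205.8]
[array([259.7, 201.9]), array([259.8, 278. ]), array([259.5, 222.9])]
[[77, 87, 89], [76, 86, 86], [81, 89, 91], [83, 92, 94], [89, 97, 98], [85, 96, 95], [17, 17, 17], [17, 16, 18], [17, 18, 16], [18, 17, 20], [16, 16, 16], [24, 22, 23], [20, 19, 20], [14, 14, 16], [21, 19, 19], [19, 17, 19], [17, 18, 20], [22, 19, 22], [21, 22, 23], [19, 15, 20], [19, 19, 18], [18, 17, 17], [24, 22, 23], [19, 18, 21], [23, 21, 22], [21, 18, 21], [22, 23, 24], [23, 22, 25], [18, 20, 17], [21, 23, 25], [22, 22, 22], [22, 23, 20], [20, 20, 22], [32, 29, 30], [32, 31, 31], [30, 28, 31], [32, 31, 32], [27, 26, 27], [31, 28, 30], [29, 29, 31], [28, 28, 30], [26, 26, 25], [27, 29, 29], [28, 28, 28]]
[167, 169, 93, 94, 98, 98, 19, 19, 14, 20, 26, 22, 24, 21, 22, 25, 18, 21, 27, 37, 37, 35, 33, 34, 32, 28, 28, 24, 23, 33, 25, 25, 30, 26, 23, 30, 26, 26, 29, 28, 26, 19, 28, 28]
```

Both cameras put the shut fingertips about 30 mm higher than the reported TCP. Fingers shut with the wing untouched confirms this, so the true tips are above z = 0.059. I'll touch the wing top gently to find the offset.

>>> servo_tool --motion '[{"travel": [0, 0, 1], "rotation": [0, 0, 0]}, {"travel": [0, 0, 2], "rotation": [0, 0, 0]}, {"travel": [0, 0, 3], "rotation": [0, 0, 0]}, {"travel": [0, 0, 4], "rotation": [0, 0, 0]}, {"travel": [0, 0, 4], "rotation": [0, 0, 0]}, {"travel": [0, 0, 4], "rotation": [0, 0, 0]}]'

```text
clock: 3.75
tool_pos: [0.4948, -0.1009, 0.0301]
orientation: [-3.067, -0.681, 0.0]
force: [-0.5, 0.3, 0.2]
gripper_width: 0.0003
finger_force: 0.0
```

>>> servo_tool --motion '[{"travel": [0, 0, 1], "rotation": [0, 0, 0]}, {"travel": [0, 0, 2], "rotation": [0, 0, 0]}, {"travel": [0, 0, 2], "rotation": [0, 0, 0]}, {"travel": [0, 0, 2], "rotation": [0, 0, 0]}]'

```text
clock: 4.08
tool_pos: [0.4949, -0.1009, 0.0282]
orientation: [-3.067, -0.681, 0.0]
force: [0.8, 1.1, -0.5]
gripper_width: -0.0002
finger_force: 0.0
```

>>> servo_tool --motion '[{"travel": [0, 0, 1], "rotation": [0, 0, 0]}, {"travel": [0, 0, 2], "rotation": [0, 0, 0]}, {"travel": [0, 0, 2], "rotation": [0, 0, 0]}, {"travel": [0, 0, 2], "rotation": [0, 0, 0]}]'

```text
clock: 4.42
tool_pos: [0.4949, -0.1009, 0.0262]
orientation: [-3.067, -0.681, 0.0]
force: [-0.1, 0.2, 0.3]
gripper_width: -0.0002
finger_force: 0.0
```

>>> servo_tool --motion '[{"travel": [0, 0, 1], "rotation": [0, 0, 0]}, {"travel": [0, 0, 2], "rotation": [0, 0, 0]}, {"travel": [0, 0, 2], "rotation": [0, 0, 0]}, {"travel": [0, 0, 2], "rotation": [0, 0, 0]}]'

```text
clock: 4.75
tool_pos: [0.4949, -0.1009, 0.0242]
orientation: [-3.067, -0.681, 0.0]
force: [0.0, -0.3, -0.6]
gripper_width: -0.0001
finger_force: 0.0
```

```bash
python3 - <<'E'
from h import *
s=vision.capture('scene');w=vision.capture('wrist'); print(sensors.sense()['force'],sensors.sense()['tool_pos'])
o=np.zeros((600,800,3),np.uint8)
g=lambda i:np.clip(i.astype(float)*2.2,0,255).astype(np.uint8)
o[:,:400]=g(cv2.resize(s[170:245,265:315],(400,600),interpolation=cv2.INTER_CUBIC)); o[:,400:]=g(cv2.resize(w[160:310,208:308],(400,600),interpolation=cv2.INTER_CUBIC)); cv2.imwrite('pics/w4.png',o)
E
```

```text
[ 0.05648884 -0.55670908  0.29117638] [ 0.49491109 -0.10093683  0.02427776]
```

View pics/w4.png

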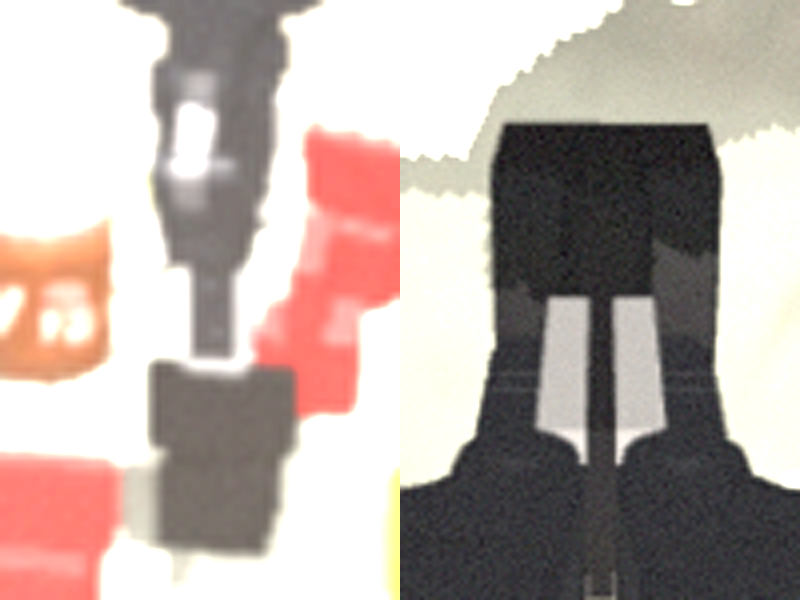

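Tips are seen just above the wing top: scene tip row about 214, key top row 215. I'll keep feeling downwards.

>>> servo_tool --motion '[{"travel": [0, 0, 1], "rotation": [0, 0, 0]}, {"travel": [0, 0, 2], "rotation": [0, 0, 0]}, {"travel": [0, 0, 2], "rotation": [0, 0, 0]}]'

```text
clock: 5.1
tool_pos: [0.4954, -0.1011, 0.0241]
orientation: [3.066, 0.681, 0.002]
force: [-2.8, 1.1, 7.4]
gripper_width: -0.0
finger_force: 3.6
```

>>> servo_tool --motion '[{"travel": [0, 0, 1], "rotation": [0, 0, 0]}, {"travel": [0, 0, 2], "rotation": [0, 0, 0]}, {"travel": [0, 0, 2], "rotation": [0, 0, 0]}]'

```text
clock: 5.35
tool_pos: [0.4959, -0.1012, 0.0241]
orientation: [3.065, 0.681, 0.004]
force: [-4.6, 2.4, 15.7]
gripper_width: 0.0001
finger_force: 7.5
```

Contact at reported z = 0.0241 with the wing top at 0.059, so the real fingertips sit 35 mm behind the reported TCP. I'll back off, open, and go down to reported z ≈ 0 to grasp.

>>> servo_tool --motion '[{"travel": [0, 0, -12], "rotation": [0, 0, 0]}, {"travel": [0, 0, -12], "rotation": [0, 0, 0]}, {"travel": [0, 0, -12], "rotation": [0, 0, 0]}, {"travel": [0, 0, -12], "rotation": [0, 0, 0]}, {"travel": [0, 0, -12], "rotation": [0, 0, 0]}, {"travel": [0, 0, -12], "rotation": [0, 0, 0]}]' --gripper 40

```text
clock: 5.85
tool_pos: [0.4943, -0.1007, 0.0314]
orientation: [-3.066, -0.68, 0.002]
force: [-0.3, 0.1, -0.5]
gripper_width: 0.0401
finger_force: 0.0
```

>>> servo_tool --motion '[{"travel": [0, 0, 8], "rotation": [0, 0, 0]}, {"travel": [0, 0, 18], "rotation": [0, 0, 0]}, {"travel": [0, 0, 27], "rotation": [0, 0, 0]}, {"travel": [0, 0, 31], "rotation": [0, 0, 0]}, {"travel": [0, 0, 31], "rotation": [0, 0, 0]}, {"travel": [0, 0, 31], "rotation": [0, 0, 0]}]'

```text
clock: 6.35
tool_pos: [0.4942, -0.1007, 0.0004]
orientation: [-3.066, -0.68, 0.002]
force: [0.1, 0.3, 0.1]
gripper_width: 0.0398
finger_force: 0.0
```

>>> servo_tool --motion '[{"travel": [0, 0, 0], "rotation": [0, 0, 0]}, {"travel": [0, 0, 0], "rotation": [0, 0, 0]}, {"travel": [0, 0, 0], "rotation": [0, 0, 0]}, {"travel": [0, 0, 0], "rotation": [0, 0, 0]}, {"travel": [0, 0, 0], "rotation": [0, 0, 0]}, {"travel": [0, 0, 0], "rotation": [0, 0, 0]}, {"travel": [0, 0, 0], "rotation": [0, 0, 0]}]' --gripper 0 --grip_force 40

```text
clock: 6.93
tool_pos: [0.4956, -0.1012, 0.002]
orientation: [3.066, 0.68, 0.002]
force: [0.8, 0.1, 3.5]
gripper_width: 0.0114
finger_force: 42.2
```

Gripped: opening 11.4 mm, 42 N on the pads. I'll lift it and read the joints.

>>> servo_tool --motion '[{"travel": [0, 0, -10], "rotation": [0, 0, 0]}, {"travel": [0, 0, -35], "rotation": [0, 0, 0]}, {"travel": [0, 0, -70], "rotation": [0, 0, 0]}, {"travel": [0, 0, -105], "rotation": [0, 0, 0]}, {"travel": [0, 0, -140], "rotation": [0, 0, 0]}, {"travel": [0, 0, -175], "rotation": [0, 0, 0]}, {"travel": [0, 0, -210], "rotation": [0, 0, 0]}, {"travel": [0, 0, -235], "rotation": [0, 0, 0]}, {"travel": [0, 0, -250], "rotation": [0, 0, 0]}, {"travel": [0, 0, -250], "rotation": [0, 0, 0]}]'

```text
clock: 7.77
tool_pos: [0.4965, -0.1014, 0.2562]
orientation: [3.063, 0.68, 0.01]
force: [0.3, 0.2, -1.8]
gripper_width: 0.0109
finger_force: 41.7
```

```bash
python3 - <<'E'
from h import *
T=tool(); s=sensors.sense(); print(s['clock'],s['q'].round(3),s['gripper_width'],s['force']); print(T.round(4))
Rw=R.from_euler('z',-25,degrees=True)
print((T[:3,:3].T@(np.array([.445,.174,.25])-T[:3,3])*1000).round(1))
E
```

```text
7.7667 [-0.334  0.016  0.186  1.734  0.     2.371] 0.010929376721011779 [ 0.32782463  0.23748238 -1.81135641]
[[ 0.9061  0.4231  0.0071  0.4965]
 [ 0.4231 -0.9061 -0.0024 -0.1014]
 [ 0.0054  0.0052 -1.      0.2562]
 [ 0.      0.      0.      1.    ]]
[  69.8 -271.4    5.1]
```

>>> servo_tool --motion '[{"travel": [8, -9, 0], "rotation": [0, 0, -0.12]}, {"travel": [17, -20, 0], "rotation": [0, 0, -0.24]}, {"travel": [26, -30, 0], "rotation": [0, 0, -0.36]}, {"travel": [35, -40, 0], "rotation": [0, 0, -0.48]}, {"travel": [44, -51, 0], "rotation": [0, 0, -0.6]}, {"travel": [53, -61, 0], "rotation": [0, 0, -0.72]}, {"travel": [62, -71, 0], "rotation": [0, 0, -0.84]}, {"travel": [71, -81, 0], "rotation": [0, 0, -0.96]}, {"travel": [80, -92, 0], "rotation": [0, 0, -1.08]}, {"travel": [88, -100, 0], "rotation": [0, 0, -1.2]}]'

```text
clock: 8.6
tool_pos: [0.5314, 0.0281, 0.2492]
orientation: [-2.137, -2.298, 0.003]
force: [-0.1, -0.5, -0.9]
gripper_width: 0.0112
finger_force: 41.7
```

```bash
python3 - <<'E'
from h import *
T=tool(); print(T.round(4)); print((T[:3,:3].T@(np.array([.575,.174,.25])-T[:3,3])*1000).round(1), 180-np.degrees(np.arctan2(T[1,0],T[0,0])))
E
```

```text
[[-7.240e-02  9.974e-01 -3.900e-03  5.314e-01]
 [ 9.974e-01  7.240e-02  7.000e-04  2.810e-02]
 [ 1.000e-03 -3.800e-03 -1.000e+00  2.492e-01]
 [ 0.000e+00  0.000e+00  0.000e+00  1.000e+00]]
[142.4  54.1  -0.8] 85.84906673300175
```

>>> servo_tool --motion '[{"travel": [11, 4, 0], "rotation": [0, 0, -0.12]}, {"travel": [22, 8, 0], "rotation": [0, 0, -0.24]}, {"travel": [33, 12, 0], "rotation": [0, 0, -0.36]}, {"travel": [44, 17, 0], "rotation": [0, 0, -0.48]}, {"travel": [55, 21, 0], "rotation": [0, 0, -0.6]}, {"travel": [66, 25, 0], "rotation": [0, 0, -0.72]}, {"travel": [77, 29, 0], "rotation": [0, 0, -0.84]}, {"travel": [88, 33, 0], "rotation": [0, 0, -0.96]}, {"travel": [99, 37, 0], "rotation": [0, 0, -1.08]}, {"travel": [110, 42, 0], "rotation": [0, 0, -1.2]}]'

```text
clock: 9.43
tool_pos: [0.566, 0.1399, 0.2492]
orientation: [-0.467, -3.103, 0.002]
force: [0.8, 0.1, -1.9]
gripper_width: 0.0113
finger_force: 41.7
```

>>> servo_tool --motion '[{"travel": [0, -12, 0], "rotation": [0, 0, -0.12]}, {"travel": [0, -24, 0], "rotation": [0, 0, -0.24]}, {"travel": [2, -34, 0], "rotation": [0, 0, -0.3]}, {"travel": [2, -34, 0], "rotation": [0, 0, -0.3]}, {"travel": [2, -34, 0], "rotation": [0, 0, -0.3]}, {"travel": [2, -34, 0], "rotation": [0, 0, -0.3]}]'

```text
clock: 9.93
tool_pos: [0.5546, 0.1079, 0.2503]
orientation: [-0.01, -3.14, -0.001]
force: [0.3, 0.2, -1.2]
gripper_width: 0.0111
finger_force: 41.7
```

```bash
python3 - <<'E'
from h import *
T=tool(); im=vision.capture('wrist'); np.save('T2.npy',T); print(T.round(4), sensors.sense()['q'].round(2)); print(proj('wrist',T[:3,3],T),[proj('wrist',p,T).round() for p in([.51,.174,.198],[.51,.285,.17])])
cv2.imwrite('pics/w5r.png',im)
u,v=proj('wrist',[.51,.174,.198],T).astype(int); x0,y0=max(u-50,0),max(v-45,0); print(x0,y0)
o=np.zeros((600,800,3),np.uint8); o[:384*400//512,:400]=cv2.resize(im,(400,300)); o[:,400:]=cv2.resize(im[y0:y0+150,x0:x0+100],(400,600),interpolation=cv2.INTER_CUBIC)
w=vision.capture('scene'); cv2.imwrite('pics/s5.png',w); o[300:,:400]=cv2.resize(w[120:270,130:330],(400,300)); cv2.imwrite('pics/w5.png',o)
E
```

```text
[[-1.000e+00  6.200e-03 -1.700e-03  5.546e-01]
 [ 6.200e-03  1.000e+00  3.000e-04  1.079e-01]
 [ 1.700e-03  3.000e-04 -1.000e+00  2.503e-01]
 [ 0.000e+00  0.000e+00  0.000e+00  1.000e+00]] [0.07 0.18 0.35 1.74 0.   0.08]
[256.78049346 226.24544519] [array([340., 148.]), array([436., 149.])]
289 102
```

View pics/w5.png

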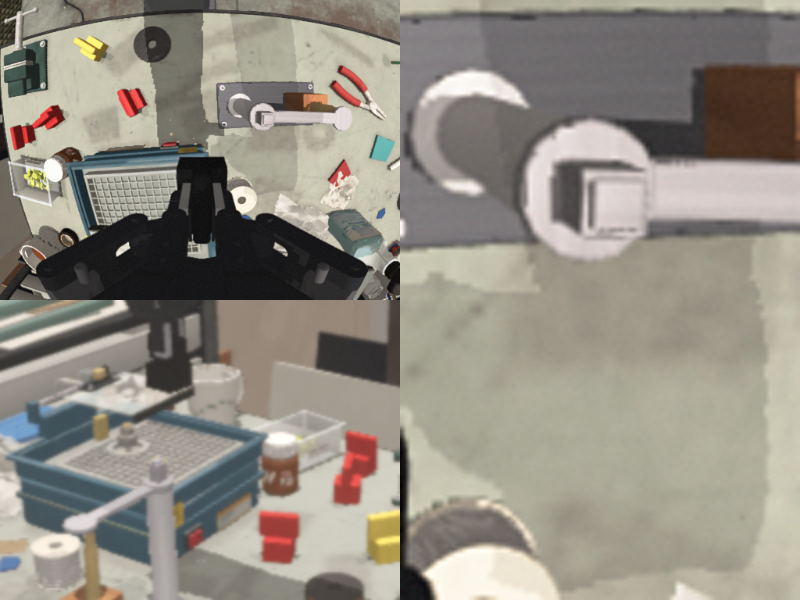

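The wrist view has the square shaft top at crop (616,206), i.e. pixel (343,153.5), and the keeper disc at about (438,151). The key hangs straight in the fingers, which show at (256,225).

```bash
python3 - <<'E'
from h import *
T=np.load('T2.npy'); im=cv2.imread('pics/w5r.png')
P=lambda u,v,z:plane('wrist',289+(u-400)/4,102+v/4,z,T)
c=P(616,206,.198); print('shaft',c,'sq size',np.linalg.norm(P(592,182,.198)-P(642,182,.198)),np.linalg.norm(P(592,182,.198)-P(592,232,.198)))
print('scene pred',proj('scene',c))
# arm edges: bright mask per column
g=im.min(2).astype(int); pts=[]
for u in range(365,420,5):
    col=g[125:170,u]; k=np.where(col>150)[0]
    if len(k)>5: print(u,k.min()+125,k.max()+125,end='; '); a=plane('wrist',u,k.min()+124.5,.173,T);b=plane('wrist',u,k.max()+125.5,.173,T); pts.append((a+b)/2); 
pts=np.array(pts); f=np.polyfit(pts[:,1],pts[:,0],1); print('\narm dx/dy',f, 'x at shaft y',np.polyval(f,c[1]))
m=(g>150).astype(np.uint8); n,l,st,ce=cv2.connectedComponentsWithStats(m[130:175,425:455]); print(st,ce)
r=im[140:168,328:358].min(2); print(r)
E
```

```text
shaft [0.51449025 0.17692613 0.198     ] sq size 0.010517372992295779 0.010101609419330975
scene pred [207.26686849 199.12940171]
365 143 156; 370 143 156; 375 143 156; 380 143 169; 385 143 169; 390 143 169; 395 144 169; 400 144 169; 405 144 169; 410 144 169; 415 144 169; 
arm dx/dy [0.10091247 0.49419216] x at shaft y 0.5120462123729697
[[   0    0   30   40  138]
 [   0    0   30   45 1212]] [[12.02898551 10.36231884]
 [14.78135314 23.32508251]]
[[220 223 221 218 214 213 212 210 209 210 211 212 210 213 215 209 204 206
  204 207 208 202 165  71  49  52  55  55  52  57]
 [216 196 193 182 180 183 185 186 189 192 194 198 198 204 207 203 201 205
  206 204 205 204 190 113  94  87  86  86  86  93]
 [162 129 121 107 108 109 108 106 109 111 113 113 116 117 101 105 131 165
  181 203 208 204 201 171 148 111 107 109 117 141]
 [106  81  76  73  75  79  81  87  85  84  83  85  85  82  80  81  86  93
  106 151 189 201 201 192 175 183 180 175 174 186]
 [103  76  71  73  71  74 106 149 152 147 142 142 139 138 130 126 128 123
  119 119 125 138 177 196 191 201 201 202 201 203]
 [102  81  72  71  70  
[... 2152 characters left out ...]
201 204 200 197 195 192
  174 140 131 129 127 126 129 129 129 132 133 130]
 [206 213 210 203 201 203 198 200 202 202 203 201 203 204 208 200 190 168
  140 130 126 132 132 130 131 133 133 136 133 135]
 [192 206 206 207 203 202 198 200 200 201 204 202 199 202 204 191 167 142
  130 128 128 131 133 134 133 134 134 135 134 135]
 [154 173 180 187 194 195 192 196 196 197 197 200 187 185 182 169 138 132
  131 131 132 132 135 134 135 136 135 134 135 135]
 [132 137 141 150 159 161 165 177 181 170 174 175 155 149 139 135 133 133
  133 134 134 135 138 137 135 135 133 132 135 132]
 [132 135 132 134 129 129 132 144 147 136 140 140 138 137 132 132 134 135
  136 135 136 138 139 138 137 134 134 134 131 132]]
```

```bash
python3 - <<'E'
from h import *
T=np.load('T2.npy'); im=cv2.imread('pics/w5r.png'); g=im.max(2).astype(int)
c=plane('wrist',343.6,153.0,.198,T); print('shaft',c)
TI=np.linalg.inv(T); 
# key far bottom edge: first dark row per column
for u in range(226,292,4):
    k=np.where(g[180:260,u]<40)[0]; print(u,k.min()+180 if len(k) else None,end='; ')
print()
for v in (205,212,220,228):
    k=np.where(g[v,215:300]<40)[0]; print(v,k.min()+215,k.max()+215)
for z in (0,.002):
  for xk in(-.0015,0): print(z,xk,[proj('wrist',(T@[xk+sx*.018,sy*.018,z,1])[:3],T).round(1).tolist() for sx,sy in((1,-1),(1,1),(-1,1))], [proj('wrist',(T@[xk+.018,sy*.018,z-.029,1])[:3],T).round(1).tolist() for sy in(-1,1)])
E
```

```text
shaft [0.51407417 0.17741282 0.198     ]
226 184; 230 203; 234 201; 238 201; 242 201; 246 201; 250 202; 254 202; 258 202; 262 201; 266 201; 270 201; 274 201; 278 201; 282 201; 286 202; 290 244; 
205 230 286
212 227 289
220 227 289
228 227 289
0 -0.0015 [[228.1, 201.7], [285.5, 201.8], [283.7, 253.0]] [[223.0, 217.9], [290.2, 218.0]]
0 0 [[228.0, 199.5], [285.5, 199.5], [283.8, 251.1]] [[222.9, 215.3], [290.3, 215.3]]
0.002 -0.0015 [[228.4, 200.8], [285.2, 200.8], [283.5, 251.7]] [[223.4, 216.6], [289.9, 216.7]]
0.002 0 [[228.3, 198.5], [285.2, 198.6], [283.5, 249.7]] [[223.3, 214.0], [289.9, 214.1]]
```

Key centre in the hand is at tool x −1.3 mm, and the camera reads +0.75 mm in y. I'll move over the shaft to target TCP (0.5128, 0.1767).

>>> servo_tool --motion '[{"travel": [10, 17, 0], "rotation": [0, 0, 0]}, {"travel": [25, 40, 0], "rotation": [0, 0, 0]}, {"travel": [37, 60, 0], "rotation": [0, 0, 0]}, {"travel": [42.2, 68.5, 10], "rotation": [0, 0, 0]}, {"travel": [42.2, 68.5, 30], "rotation": [0, 0, 0]}, {"travel": [42.2, 68.5, 42], "rotation": [0, 0, 0]}, {"travel": [42.2, 68.5, 42], "rotation": [0, 0, 0]}, {"travel": [42.2, 68.5, 42], "rotation": [0, 0, 0]}, {"travel": [42.2, 68.5, 42], "rotation": [0, 0, 0]}]'

```text
clock: 10.78
tool_pos: [0.5134, 0.1765, 0.2101]
orientation: [0.008, 3.141, 0.0]
force: [-0.3, 0.3, -0.4]
gripper_width: 0.011
finger_force: 41.6
```

```bash
python3 - <<'E'
from h import *
T=tool(); im=vision.capture('wrist'); s=vision.capture('scene'); cv2.imwrite('pics/w6r.png',im); cv2.imwrite('pics/s6.png',s); print(T.round(4),sensors.sense()['force'])
o=np.zeros((600,800,3),np.uint8); o[:,400:]=cv2.resize(s[140:260,170:250],(400,600),interpolation=cv2.INTER_CUBIC); o[:,:400]=cv2.resize(im[150:300,208:308],(400,600)); cv2.imwrite('pics/w6.png',o)
print([proj('scene',(T@[-.0013+a,b,z,1])[:3]).round(1).tolist() for a,b,z in((0,0,.002),(.018,.018,.002),(-.018,.018,.002))])
a=s[180:225,185:235].max(2)
print('\n'.join(''.join('#' if x<75 else ('o' if x<150 else '.') for x in q) for q in a))
E
```

```text
[[-1.000e+00  4.900e-03  9.000e-04  5.134e-01]
 [ 4.900e-03  1.000e+00  2.000e-04  1.765e-01]
 [-9.000e-04  3.000e-04 -1.000e+00  2.101e-01]
 [ 0.000e+00  0.000e+00  0.000e+00  1.000e+00]] [ 0.8797839  -0.8068559  -0.56555138]
[[207.0, 194.5], [207.4, 199.5], [194.5, 195.4]]
oooooooooooo######ooooo##########ooooooooooooooooo
oooooooo..ooo#####################oooooooooooooooo
oooooo....oo#######################ooooooooooooooo
oooooo...oo#######################oooooooooooooooo
oo...oooooo#######################oooooooooooooooo
.....oooooo#######################oo..oooooooooooo
.....oooooo########################o.ooooooooooooo
......ooooo########################o....oo..oooo..
.........oo########################o..............
...oooooooo########################o......o.......
....ooooooo########################o..............
....ooooooo########################o..............
...oooooooo########################o..............
..ooooooooo#######################oo..............
........ooo#####################ooo...............
.........oooo#################ooo.................
........
[... 770 characters left out ...]
....oooooooooooooo.......oooooooooooo
ooo..............ooooooooooooooo.....ooooooooooooo
oooooo.........ooooooooooooooooo...ooooooooooooooo
oooooooooo....oooooooooooooooooo..oooooooooooooooo
oooooooooooooooooooooooooooooooooooooooooooooooooo
ooooooooooooooooooooooooooooo.oooooooooooooooooooo
ooooooooooooooooooooo..........ooooooooooooooooooo
oooooooooooooooooooo..........oooooooooooooooooooo
ooo..ooooooooooooooo...........ooooooooooooooooooo
oo......oooooooooooo...........ooooooooooooooooooo
.........ooooooooooo...........ooooooooooooooooooo
........oooooooooooo...........oooo.oooooooooooooo
......oooooooooooooo............oo..oooooooooooooo
....oooooooooooooooo............ooo.oooooooooooooo
```

>>> servo_tool --motion '[{"travel": [1, -0.3, 3], "rotation": [0, 0, 0]}, {"travel": [1, -0.3, 6], "rotation": [0, 0, 0]}, {"travel": [1, -0.3, 9], "rotation": [0, 0, 0]}, {"travel": [1, -0.3, 12], "rotation": [0, 0, 0]}, {"travel": [1, -0.3, 14], "rotation": [0, 0, 0]}, {"travel": [1, -0.3, 14], "rotation": [0, 0, 0]}]'

```text
clock: 11.38
tool_pos: [0.5122, 0.1759, 0.1947]
orientation: [-0.008, -3.142, 0.0]
force: [1.2, 1.3, -1.9]
gripper_width: 0.0113
finger_force: 41.6
```

>>> servo_tool --motion '[{"travel": [0, 0, 1.5], "rotation": [0, 0, 0]}, {"travel": [0, 0, 3], "rotation": [0, 0, 0]}, {"travel": [0, 0, 4], "rotation": [0, 0, 0]}, {"travel": [0, 0, 4], "rotation": [0, 0, 0]}]'

```text
clock: 11.72
tool_pos: [0.5122, 0.1761, 0.1912]
orientation: [0.007, 3.141, 0.0]
force: [1.2, -0.6, -1.8]
gripper_width: 0.0115
finger_force: 41.6
```

It's in the bore by about 9 mm with no resistance, so I'll continue.

>>> servo_tool --motion '[{"travel": [0, 0, 2], "rotation": [0, 0, 0]}, {"travel": [0, 0, 4], "rotation": [0, 0, 0]}, {"travel": [0, 0, 6], "rotation": [0, 0, 0]}, {"travel": [0, 0, 8], "rotation": [0, 0, 0]}, {"travel": [0, 0, 10], "rotation": [0, 0, 0]}, {"travel": [0, 0, 10], "rotation": [0, 0, 0]}]'

```text
clock: 12.22
tool_pos: [0.5122, 0.176, 0.1808]
orientation: [0.008, 3.141, -0.0]
force: [2.4, -0.3, -2.5]
gripper_width: 0.0114
finger_force: 41.5
```

>>> servo_tool --motion '[{"travel": [0, 0, 1.5], "rotation": [0, 0, 0]}, {"travel": [0, 0, 3], "rotation": [0, 0, 0]}, {"travel": [0, 0, 4], "rotation": [0, 0, 0]}, {"travel": [0, 0, 4], "rotation": [0, 0, 0]}, {"travel": [0, 0, 4], "rotation": [0, 0, 0]}]'

```text
clock: 12.63
tool_pos: [0.5122, 0.176, 0.1772]
orientation: [0.008, 3.141, 0.0]
force: [1.8, 0.3, -1.3]
gripper_width: 0.0112
finger_force: 41.6
```

>>> servo_tool --motion '[{"travel": [0, 0, 1], "rotation": [0, 0, 0]}, {"travel": [0, 0, 2], "rotation": [0, 0, 0]}, {"travel": [0, 0, 2], "rotation": [0, 0, 0]}, {"travel": [0, 0, 2], "rotation": [0, 0, 0]}]'

```text
clock: 12.97
tool_pos: [0.5124, 0.176, 0.1769]
orientation: [0.007, 3.14, 0.0]
force: [0.4, -0.4, 5.3]
gripper_width: 0.011
finger_force: 42.4
```

>>> servo_tool --motion '[{"travel": [0, 0, 1], "rotation": [0, 0, 0]}, {"travel": [0, 0, 1], "rotation": [0, 0, 0]}, {"travel": [0, 0, 1], "rotation": [0, 0, 0]}]'

```text
clock: 13.22
tool_pos: [0.5125, 0.1761, 0.1769]
orientation: [0.008, 3.139, 0.001]
force: [-0.8, -0.2, 8.8]
gripper_width: 0.0111
finger_force: 42.9
```

Fully home: contact at key underside 0.175, pressing 8.8 N. Now I'll turn clockwise about the key axis with a little less push.

>>> servo_tool --motion '[{"travel": [0, 0, -2], "rotation": [0, 0, 0]}, {"travel": [0, 0.1, -2], "rotation": [0, 0, 0.07]}, {"travel": [0, 0.2, -2], "rotation": [0, 0, 0.15]}, {"travel": [0, 0.3, -2], "rotation": [0, 0, 0.23]}, {"travel": [-0.1, 0.4, -2], "rotation": [0, 0, 0.31]}, {"travel": [-0.1, 0.5, -2], "rotation": [0, 0, 0.39]}, {"travel": [-0.1, 0.6, -2], "rotation": [0, 0, 0.47]}, {"travel": [-0.2, 0.7, -2], "rotation": [0, 0, 0.55]}, {"travel": [-0.3, 0.8, -2], "rotation": [0, 0, 0.63]}, {"travel": [-0.3, 0.8, -2], "rotation": [0, 0, 0.7]}]'

```text
clock: 14.05
tool_pos: [0.5134, 0.1776, 0.177]
orientation: [1.089, 2.945, 0.004]
force: [3.4, 1.2, 2.4]
gripper_width: 0.0113
finger_force: 42.1
```

>>> servo_tool --motion '[{"travel": [0, 0.1, 0], "rotation": [0, 0, 0.08]}, {"travel": [0, 0.2, 0], "rotation": [0, 0, 0.16]}, {"travel": [0, 0.3, 0], "rotation": [0, 0, 0.24]}, {"travel": [-0.1, 0.4, 0], "rotation": [0, 0, 0.32]}, {"travel": [-0.1, 0.5, 0], "rotation": [0, 0, 0.4]}, {"travel": [-0.2, 0.6, 0], "rotation": [0, 0, 0.48]}, {"travel": [-0.2, 0.7, 0], "rotation": [0, 0, 0.56]}, {"travel": [-0.3, 0.8, 0], "rotation": [0, 0, 0.64]}, {"travel": [-0.3, 0.8, 0], "rotation": [0, 0, 0.69]}, {"travel": [-0.3, 0.8, 0], "rotation": [0, 0, 0.69]}]'

```text
clock: 14.88
tool_pos: [0.5143, 0.1781, 0.177]
orientation: [2.018, 2.407, 0.005]
force: [3.3, 2.4, 3.3]
gripper_width: 0.0112
finger_force: 42.1
```

```bash
python3 - <<'E'
from h import *
s=sensors.sense(); print(s['force'],s['wrist_torque'],s['q'].round(2)); im=vision.capture('top'); cv2.imwrite('pics/t7.png',im); cv2.imwrite('pics/s7.png',vision.capture('scene')); cv2.imwrite('pics/w7.png',vision.capture('wrist')); T=tool(); print(T.round(3))
c=np.array([.514,.1767])
for k in (0,.9,1.1,1.3,1.5):
    p=np.r_[c+.11*np.array([np.sin(k),np.cos(k)]),.173]; print(k,proj('top',p).round(1),proj('scene',p).round(1),proj('wrist',p,T).round(1))
E
```

```text
[3.28141002 2.39705327 3.31567772] [ 0.50462973 -0.83276899 -0.01151376] [0.21 0.09 0.11 1.58 0.   1.6 ]
[[-0.176  0.984  0.003  0.514]
 [ 0.984  0.176  0.002  0.178]
 [ 0.001  0.003 -1.     0.177]
 [ 0.     0.     0.     1.   ]]
0 [144.  199.7] [168.6 230.3] [290.  56.]
0.9 [160.6 169.6] [155.2 211.5] [403.  150.6]
1.1 [167.4 165.5] [158.1 207. ] [410.5 180.3]
1.3 [174.8 162.8] [162.9 202.9] [411.5 209.9]
1.5 [182.5 161.6] [169.2 199.2] [406.5 238.2]
```

```bash
python3 - <<'E'
from h import *
im=cv2.imread('pics/w7.png'); a=cv2.imread('pics/s7.png'); b=cv2.imread('pics/s6.png')
o=np.zeros((600,800,3),np.uint8); o[:300,:400]=cv2.resize(im,(400,300)); o[300:,:400]=cv2.resize(cv2.imread('pics/t7.png')[150:225,130:230],(400,300)); o[:,400:]=cv2.resize(a[160:310,140:240],(400,600)); cv2.imwrite('pics/v10.png',o)
E
```

```text
(no output)
```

View pics/v10.png

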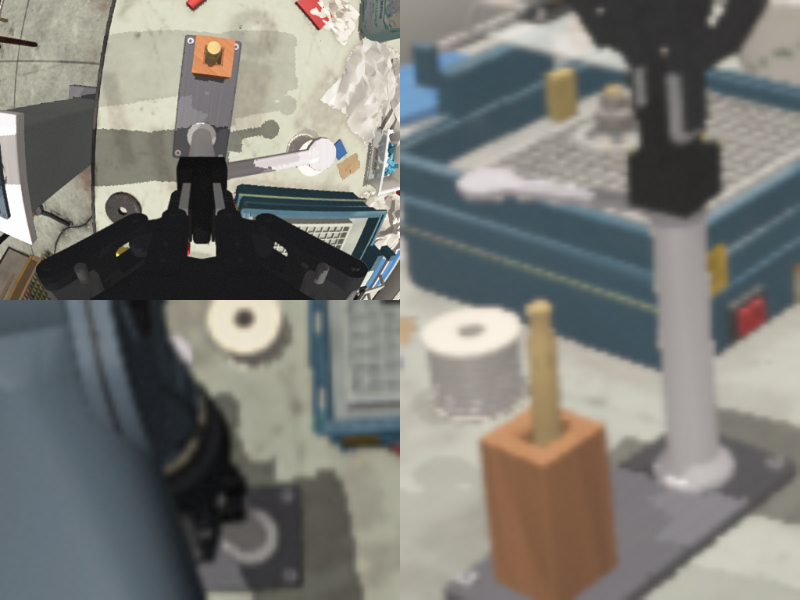

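Keeper turned to about 1.2 rad: disc at scene (161,206) and wrist (409,198), matching the 1.2–1.25 prediction. The key is home and the cutter stands clear, its top at wrist (272,58). I'll release and rise.

>>> servo_tool --motion '[{"travel": [0, 0, -1], "rotation": [0, 0, 0]}, {"travel": [0, 0, -1], "rotation": [0, 0, 0]}, {"travel": [0, 0, -1], "rotation": [0, 0, 0]}, {"travel": [0, 0, -1], "rotation": [0, 0, 0]}, {"travel": [0, 0, -1], "rotation": [0, 0, 0]}, {"travel": [0, 0, -1], "rotation": [0, 0, 0]}]' --gripper 40

```text
clock: 15.53
tool_pos: [0.5126, 0.177, 0.1768]
orientation: [-2.017, -2.408, 0.002]
force: [0.9, -0.7, -0.2]
gripper_width: 0.0405
finger_force: 0.0
```

>>> servo_tool --motion '[{"travel": [0, 0, -8], "rotation": [0, 0, 0]}, {"travel": [0, 0, -25], "rotation": [0, 0, 0]}, {"travel": [0, 0, -50], "rotation": [0, 0, 0]}, {"travel": [0, 0, -70], "rotation": [0, 0, 0]}, {"travel": [0, 0, -75], "rotation": [0, 0, 0]}, {"travel": [0, 0, -75], "rotation": [0, 0, 0]}, {"travel": [0, 0, -75], "rotation": [0, 0, 0]}]'

```text
clock: 16.12
tool_pos: [0.5132, 0.1772, 0.2521]
orientation: [2.017, 2.408, 0.0]
force: [0.6, 0.3, -0.3]
gripper_width: 0.04
finger_force: 0.0
```

```bash
python3 - <<'E'
from h import *
T=tool(); im=vision.capture('wrist'); np.save('T8.npy',T); cv2.imwrite('pics/w8.png',im); cv2.imwrite('pics/s8.png',vision.capture('scene'))
print(T.round(4),sensors.sense()['gripper_width'],sensors.sense()['q'].round(2))
u,v=proj('wrist',[.51,.287,.163],T).round().astype(int); print(u,v)
c=im[v-25:v+35,u-30:u+30]; hsv=cv2.cvtColor(c,cv2.COLOR_BGR2HSV)
for r in range(0,60,2): print(v-25+r,' '.join(f'{h:3d}' for h in c[r,::3,2]),'|',' '.join(f'{h:2d}' for h in hsv[r,::3,0]))
E
```

```text
[[-1.751e-01  9.845e-01  2.000e-04  5.132e-01]
 [ 9.845e-01  1.751e-01  0.000e+00  1.772e-01]
 [-0.000e+00  2.000e-04 -1.000e+00  2.521e-01]
 [ 0.000e+00  0.000e+00  0.000e+00  1.000e+00]] 0.04015433051453951 [ 0.21  0.12  0.28  1.74 -0.    1.6 ]
277 71
46 181 183 183 183 182 181 182 183 185 185 193 208 191 184 167 164 159 160 133 166 | 27 30 27 29 27 29 27 29 29 27 26 28 29 27 27 24 24 27 64 27
48 183 185 183 185 184 181 182 187 185 181 180 178 179 172 165 164 164 160 158 168 | 30 27 27 30 30 30 30 29 29 30 27 28 24 29 26 28 27 27 30 26
50 185 187 184 183 185 182 183 186 185 183 182 180 178 173 167 163 165 163 167 173 | 30 30 28 30 29 30 31 29 29 27 30 28 28 28 25 27 26 25 26 29
52 185 189 185 186 184 183 185 184 185 183 180 181 179 172 166 165 165 162 160 169 | 29 27 27 30 29 27 30 27 29 28 29 28 27 27 25 26 28 28 26 27
54 184 186 187 188 186 184 182 186 183 183 183 182 180 176 167 164 166 162 158 162 | 30 29 29 27 26 26 30 30 32 30 27 28 28 27 24 27 26 27 27 28
56 106 115 128 147 185 183 185 185 186 185 184 183 177 176 167 164 165 158 160 168 |  8 25 27 28 29 29 27 26 29 29 26 28 
[... 2903 characters left out ...]
115 157 159 163 | 120 11 12 11 11 11 11 11 11 11 12 11 11 12  2 158 162 24 25 21
98 115  97  75  78  88 104 141 166 185 197 226 221 217 220 122 117 112 163 157 165 | 165  8 12 12 11 11 11 12 11 11 11 11 11 12  0 165 156 26 24 22
100 118 118  59  64  65  69  72  72  77  81 104 143 169 189 119 117 109 163 159 166 | 158 162 15  9  3  8 12 12 10 12 11 11 11 11 176 162 160 24 24 24
102 119 115  63  62  57  58  57  58  58  61  65  70  85 106 114 115 104 167 160 165 | 162 165 150 160 135 150 150 135 173  0 11 12 10 175 160 173 170 23 23 24
104 119 115 117 119 115  78  81 114  71  69  58  55 116 114 114 117 100 161 164 167 | 150 150 160 150 150 150 165 165 150 150 120  0 150 150 150 173 170 23 25 24
```

```bash
python3 - <<'E'
from h import *
T=np.load('T8.npy'); im=cv2.imread('pics/w8.png'); hsv=cv2.cvtColor(im,cv2.COLOR_BGR2HSV)
m=((hsv[...,0]>=16)&(hsv[...,0]<=24)&(hsv[...,2]>215)).astype(np.uint8); m[:60]=0;m[90:]=0;m[:,:255]=0;m[:,285:]=0
n,l,st,ce=cv2.connectedComponentsWithStats(m); i=1+st[1:,4].argmax(); u,v=ce[i]; print(st[i],u,v)
p=plane('wrist',u,v,.163,T); print('cutter top',p)
# block top, hue 10-13 bright
b=((hsv[...,0]>=9)&(hsv[...,0]<=13)&(hsv[...,2]>195)).astype(np.uint8); b[:50]=0;b[110:]=0;b[:,:240]=0;b[:,300:]=0
cs,_=cv2.findContours(b,0,2); c=max(cs,key=cv2.contourArea); bx=cv2.boxPoints(cv2.minAreaRect(c)); q=np.array([plane('wrist',*w,.093,T) for w in bx]); print('block',q.mean(0),[np.linalg.norm(q[k]-q[k-1]).round(4) for k in range(4)])
g=cv2.imread('pics/s8.png'); print('scene pred',proj('scene',p))
hs=cv2.cvtColor(g,cv2.COLOR_BGR2HSV)[225:275,160:195]; k=((hs[...,0]>=15)&(hs[...,0]<=25)&(hs[...,1]>80)); ys,xs=np.where(k); print('scene cutter',[(r+225,xs[ys==r].mean().round(1)+160,(ys==r).sum()) for r in range(0,44,4) if (ys==r).any()])
print('lateral in tool mm',T[:3,:3].T@(p-T[:3,3])*1000, T[:3,:3].T@(q.mean(0)-T[:3,3])*1000)
E
```

```text
[265  68  11  12 108] 270.1111111111111 73.5
cutter top [0.50467238 0.28387917 0.163     ]
block [0.50833478 0.2872104  0.093     ] [np.float64(0.0445), np.float64(0.0433), np.float64(0.0444), np.float64(0.0435)]
scene pred [173.54496896 235.72216786]
scene cutter [(237, np.float64(175.0), np.int64(5)), (241, np.float64(174.5), np.int64(4)), (245, np.float64(174.5), np.int64(6)), (249, np.float64(175.5), np.int64(6)), (253, np.float64(175.5), np.int64(6)), (257, np.float64(175.5), np.int64(6)), (261, np.float64(175.5), np.int64(6)), (265, np.float64(176.0), np.int64(7))]
lateral in tool mm [106.49667835  10.21958981  89.13107527] [109.13650086  14.39575189 159.13179874]
```

>>> servo_tool --motion '[{"travel": [15, 2, 0], "rotation": [0, 0, 0]}, {"travel": [45, 5, 0], "rotation": [0, 0, 0]}, {"travel": [75, 8, 0], "rotation": [0, 0, 0]}, {"travel": [98, 10, 0], "rotation": [0, 0, 0]}, {"travel": [107, 10.5, 10], "rotation": [0, 0, 0]}, {"travel": [107, 10.5, 35], "rotation": [0, 0, 0]}, {"travel": [107, 10.5, 65], "rotation": [0, 0, 0]}, {"travel": [107, 10.5, 85], "rotation": [0, 0, 0]}, {"travel": [107, 10.5, 90], "rotation": [0, 0, 0]}, {"travel": [107, 10.5, 90], "rotation": [0, 0, 0]}]'

```text
clock: 17.05
tool_pos: [0.5023, 0.283, 0.1583]
orientation: [-2.016, -2.405, 0.011]
force: [0.5, 0.1, -0.0]
gripper_width: 0.04
finger_force: 0.0
```

```bash
python3 - <<'E'
from h import *
T=tool(); im=vision.capture('wrist'); cv2.imwrite('pics/w9.png',im); print(T.round(4),sensors.sense()['force'])
print('tcp+35 px',proj('wrist',(T@[0,0,-.035,1])[:3],T),'cutter top at tool 0',proj('wrist',np.r_[T[:2,3],.163],T))
hsv=cv2.cvtColor(im,cv2.COLOR_BGR2HSV)
m=((hsv[...,0]>=16)&(hsv[...,0]<=24)&(hsv[...,1]>70)&(hsv[...,2]>150)).astype(np.uint8); m[:, :215]=0;m[:,300:]=0;m[:150]=0;m[300:]=0
n,l,st,ce=cv2.connectedComponentsWithStats(m); i=1+st[1:,4].argmax(); print(st[i],ce[i], T[:3,:3].T@(plane('wrist',*ce[i],.163,T)-T[:3,3])*1000)
E
```

```text
[[-0.1748  0.9846 -0.0069  0.5023]
 [ 0.9846  0.1748 -0.0032  0.283 ]
 [-0.002  -0.0073 -1.      0.1583]
 [ 0.      0.      0.      1.    ]] [-0.11886839 -0.67602046  0.33212635]
tcp+35 px [258.36197631 251.05453931] cutter top at tool 0 [258.31148096 229.25121864]
[256 225   9  10  60] [260.11666667 229.41666667] [-0.11778697  1.1016707  -4.71300424]
```

The cutter sits 0.3 mm off the finger centre line, so I'll go down and grasp.

>>> servo_tool --motion '[{"travel": [0, 0, 15], "rotation": [0, 0, 0]}, {"travel": [0, 0, 35], "rotation": [0, 0, 0]}, {"travel": [0, 0, 55], "rotation": [0, 0, 0]}, {"travel": [0, 0, 72], "rotation": [0, 0, 0]}, {"travel": [0, 0, 80], "rotation": [0, 0, 0]}, {"travel": [0, 0, 83], "rotation": [0, 0, 0]}, {"travel": [0, 0, 83], "rotation": [0, 0, 0]}, {"travel": [0, 0, 83], "rotation": [0, 0, 0]}]'

```text
clock: 17.77
tool_pos: [0.5058, 0.2848, 0.0811]
orientation: [2.017, 2.407, 0.004]
force: [0.0, 0.1, -0.0]
gripper_width: 0.0399
finger_force: 0.0
```

>>> servo_tool --motion '[{"travel": [0, 0, 0], "rotation": [0, 0, 0]}, {"travel": [0, 0, 0], "rotation": [0, 0, 0]}, {"travel": [0, 0, 0], "rotation": [0, 0, 0]}, {"travel": [0, 0, 0], "rotation": [0, 0, 0]}, {"travel": [0, 0, 0], "rotation": [0, 0, 0]}, {"travel": [0, 0, 0], "rotation": [0, 0, 0]}, {"travel": [0, 0, 0], "rotation": [0, 0, 0]}]' --gripper 0 --grip_force 40

```text
clock: 18.35
tool_pos: [0.5064, 0.2849, 0.0808]
orientation: [2.016, 2.406, 0.006]
force: [4.9, 0.3, 4.2]
gripper_width: 0.0132
finger_force: 39.5
```

>>> servo_tool --motion '[{"travel": [0, 0, -8], "rotation": [0, 0, 0]}, {"travel": [0, 0, -22], "rotation": [0, 0, 0]}, {"travel": [0, 0, -40], "rotation": [0, 0, 0]}, {"travel": [0, 0, -60], "rotation": [0, 0, 0]}, {"travel": [0, 0, -82], "rotation": [0, 0, 0]}, {"travel": [0, 0, -107], "rotation": [0, 0, 0]}, {"travel": [0, 0, -132], "rotation": [0, 0, 0]}, {"travel": [0, 0, -155], "rotation": [0, 0, 0]}, {"travel": [0, 0, -178], "rotation": [0, 0, 0]}, {"travel": [0, 0, -200], "rotation": [0, 0, 0]}]'

```text
clock: 19.18
tool_pos: [0.5028, 0.284, 0.279]
orientation: [-2.015, -2.406, 0.007]
force: [0.0, 0.7, -0.2]
gripper_width: 0.0132
finger_force: 39.0
```

```bash
python3 - <<'E'
from h import *
T=tool(); s=sensors.sense(); print(T.round(3),s['q'].round(2),s['finger_force'],s['gripper_width'],s['force'])
# cutter in scene
g=vision.capture('scene'); hs=cv2.cvtColor(g,cv2.COLOR_BGR2HSV); m=((hs[...,0]>=15)&(hs[...,0]<=26)&(hs[...,1]>70)).astype(np.uint8); m[:,:140]=0;m[:,215:]=0
n,l,st,ce=cv2.connectedComponentsWithStats(m)
for i in 1+np.argsort(-st[1:,4])[:4]: print(st[i],ce[i].round(1))
ex,ey=(T@[0,0,-.035,1])[:3],None; print('tip',proj('scene',ex),'cut end if rigid',proj('scene',[T[0,3],T[1,3],T[2,3]-.081+.012]))
# outward axis
d=T[:2,3]/np.linalg.norm(T[:2,3]); ax=np.r_[d[1],-d[0],0]  # rot about this by -: 
for a in (.7854,-.7854):
    w=T[:3,:3].T@(ax*a); Rn=R.from_rotvec(ax*a).as_matrix()@T[:3,:3]; print(w.round(3),'z->',Rn[:,2].round(2))
E
```

```text
[[-0.175  0.984 -0.005  0.503]
 [ 0.985  0.175 -0.001  0.284]
 [-0.001 -0.005 -1.     0.279]
 [ 0.     0.     0.     1.   ]] [0.4  0.24 0.48 1.82 0.   1.79] 39.01749722426757 0.013241630237887474 [ 0.02143346  0.72610928 -0.19024063]
[162 136  13  79 393] [168.6 178.3]
[177 177   7  13  84] [180.  183.1]
[194  79   6  12  36] [196.5  85.5]
[178 154   5   6  29] [179.9 156.4]
tip [166.76023966 160.87979677] cut end if rigid [172.01103302 213.66865041]
[-0.741  0.26  -0.001] z-> [ 0.61  0.35 -0.71]
[ 0.741 -0.26   0.001] z-> [-0.62 -0.35 -0.7 ]
```

The cutter is out and hanging in the fingers: scene mask rows 136–215, end at about z = 0.21. Now I'll tip it 45° outward.

>>> servo_tool --motion '[{"travel": [0, 0, -5], "rotation": [-0.06, 0.02, 0]}, {"travel": [0, 0, -10], "rotation": [-0.15, 0.053, 0]}, {"travel": [0, 0, -10], "rotation": [-0.24, 0.084, 0]}, {"travel": [0, 0, -10], "rotation": [-0.33, 0.116, 0]}, {"travel": [0, 0, -10], "rotation": [-0.42, 0.147, 0]}, {"travel": [0, 0, -10], "rotation": [-0.51, 0.179, 0]}, {"travel": [0, 0, -10], "rotation": [-0.6, 0.21, 0]}, {"travel": [0, 0, -10], "rotation": [-0.68, 0.238, 0]}, {"travel": [0, 0, -10], "rotation": [-0.74, 0.26, 0]}, {"travel": [0, 0, -10], "rotation": [-0.74, 0.26, 0]}]'

```text
clock: 20.07
tool_pos: [0.4992, 0.2827, 0.2777]
orientation: [1.73, 2.062, 1.023]
force: [-0.9, 0.0, -3.9]
gripper_width: 0.0128
finger_force: 39.2
```

>>> servo_tool --motion '[{"travel": [0, 0, 0], "rotation": [0, 0, 0]}, {"travel": [0, 0, 0], "rotation": [0, 0, 0]}, {"travel": [0, 0, 0], "rotation": [0, 0, 0]}, {"travel": [0, 0, 0], "rotation": [0, 0, 0]}, {"travel": [0, 0, 0], "rotation": [0, 0, 0]}, {"travel": [0, 0, 0], "rotation": [0, 0, 0]}, {"travel": [0, 0, 0], "rotation": [0, 0, 0]}, {"travel": [0, 0, 0], "rotation": [0, 0, 0]}]'

```text
clock: 20.73
tool_pos: [0.5049, 0.2845, 0.2894]
orientation: [1.72, 2.053, 1.036]
force: [-0.4, 0.6, 0.9]
gripper_width: 0.0128
finger_force: 39.2
```

```bash
python3 - <<'E'
from h import *
T=tool(); s=sensors.sense(); print(T.round(3),s['q'].round(2),s['joint_vel'].round(3),s['finger_force'],s['gripper_width'],s['force'])
for n,box in(('scene',(120,230,130,230)),('wrist',(150,330,200,320))):
    g=vision.capture(n); cv2.imwrite(f'pics/f_{n}.png',g); hs=cv2.cvtColor(g,cv2.COLOR_BGR2HSV); m=((hs[...,0]>=15)&(hs[...,0]<=26)&(hs[...,1]>70)).astype(np.uint8)
    q=np.zeros_like(m); a,b,c,d=box; q[a:b,c:d]=m[a:b,c:d]
    k,l,st,ce=cv2.connectedComponentsWithStats(q)
    for i in 1+np.argsort(-st[1:,4])[:3]:
        ys,xs=np.where(l==i); vx,vy,_,_=cv2.fitLine(np.c_[xs,ys].astype(np.float32),2,0,.01,.01).ravel(); print(n,st[i],ce[i].round(1),vx,vy)
    f=lambda z:proj(n,(T@[0,0,z,1])[:3],T) if n=='wrist' else proj(n,(T@[0,0,z,1])[:3])
    print(n,'pred top',f(-.082),'tip',f(-.035),'end',f(.069))
# key still home: dark blob in scene
g=cv2.imread('pics/f_scene.png')[160:225,185:235].max(2); print('\n'.join(''.join('#' if x<75 else '.' for x in r) for r in g[::2]))
E
```

```text
[[-0.259  0.745  0.615  0.505]
 [ 0.937  0.04   0.347  0.284]
 [ 0.234  0.666 -0.708  0.289]
 [ 0.     0.     0.     1.   ]] [ 0.31 -0.7  -0.55  0.95  0.14  1.76] [ 0.    -0.007 -0.009  0.    -0.    -0.001] 39.19534367742017 0.012791219471746034 [-0.37157019  0.59791132  0.87590729]
scene [144 142  55  57 489] [170.8 169.7] 0.6877547 -0.72594315
scene [177 177   7  13  84] [180.  183.1] 0.042684175 -0.99908864
scene [217 221   5   9  37] [219.1 225.4] 0.0915172 0.9958035
scene pred top [196.01901661 143.41894267] tip [179.1874443  161.00861971] end [144.32732361 197.43886241]
wrist [ 243  191   31  123 2897] [258.  258.1] 0.012643791 -0.99992007
wrist pred top [258.71461475 304.30478905] tip [258.64351111 251.14255314] end [258.5530979  196.23174275]
......######......................................
....#######.......................................
..######..........................................
.....................................#####........
.................................######...........
.............................#####................
........................#######..
[... 643 characters left out ...]
.#####################...............
............#######################...............
............#######################...............
............#######################...............
............#######################...............
.............####################.................
.............##################...................
.................#############....................
..................................................
..................................................
..................................................
..................................................
..................................................
..................................................
```

The cutter lies where predicted: end at scene (144,198), tool z 45° from vertical, end about 0.24 m up. The key is still seated on the shaft and the arm is still, so I'm handing in.

```bash
python3 -c "
from h import *
print(job.finish_job())"
```

```text
the job is handed in; nothing more can be done
None
```

I handed the job in with the wing key home on the shaft, the keeper arm turned to about 1.2 rad, and the cutter held still at 45 degrees, cutting end down about 0.24 m above the bench; the hand-in call did not report a verdict.

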